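# Tip a finished oak disc out of its jig and rack it

## Task

Push the steel keeper bar fully aside, then press down the side of the oak disc farthest from the robot so that it tips up and stays leaning in its pocket with its near edge raised. Take it by that edge, lower it on its rim into the free stall of the drying rack and let go once it stands there, then push the keeper fully back across the empty pocket. Leave everything else on the bench where it is.

Things in the scene. Friction and masses are not known exactly. Their poses are not given: they have to be found in the camera images.
- jig: grey block fixed to the bench, 50 mm high, with a pocket sunk in its top. Origin on the bench under the pocket's rocking edge; x runs along the pocket, away from the robot (heading varies), y to its left, z up. It spans x -68 to 70, y -62 to 98 mm; the pocket x -44 to 47, y -40 to 40 mm. Two crosswise rests in the pocket, tops 41 mm above the bench: x -44 to -33 and x -10 to 0 mm
- pocket (a point): middle of the rocking edge: far top edge of the middle rest (jig x = 0, y = 0, 41 mm above the bench); axes as the jig's. Between the two rests is an open gap 36 mm deep; beyond this edge is a well of the same depth, floor 5 mm above the bench, its far wall sloping from jig x 47 mm at the rests' height to 33 mm at the floor
- disc: round oak disc, 76 mm diameter, 10 mm thick, about 35 g. Origin at the centre of its underside, z through its thickness. At first it lies level on both rests, 1 mm proud of the jig's top, its centre 4 mm to the near side of the rocking edge. With the keeper open, pressing its far part (jig x 12 to 38 mm) down tips it about that edge; past some 40 degrees it goes over by itself
- disc_center (a point): middle of the disc, 5 mm above its origin along its z; axes as the disc's. Once tipped, the disc stays leaning in the well against the far wall, tilted about 55 degrees, its near edge raised 15 to 22 mm above the jig's top at about jig x = -18 mm, with room under it for one finger
- keeper (a joint): travel of the keeper in m: 0 = at its stop across the middle of the pocket, 0.070 = fully open at the other stop, to the jig's +y side. A flat steel bar, 26 mm wide, 138 mm long along the jig's x, lying 54 to 64 mm above the bench; it slides along the jig's y with about 1.2 N of friction and stays where left
- keeper_peg (a point): top of the upright black peg on the keeper's far end (jig x = 58 mm, y = the keeper's travel): 14 mm diameter, reaching from 64 to 93 mm above the bench, for pushing the keeper from the side
- rack: wooden rack fixed to the bench, 130 mm along x, 70 mm along y; origin on the bench under its centre. Two rails along x, 18 mm high, inner faces at y -20 and 20 mm, carry a disc on its rim between them; round pegs 8 mm thick at y -24 and 24 mm, 56 mm high, keep it upright. Two stalls, 18 mm wide between pegs: x = -30 mm (free) and x = 30 mm (taken)
- free_stall (a point): where the middle of a disc comes to rest in the free stall: 50 mm above the bench, rack x = -30 mm; the disc's thickness lies along this point's x axis, which is the rack's
- disc2: another oak disc, same size, already standing in the rack's other stall; origin at the lowest point of its rim, its thickness along its x
- boards: two oak boards stacked, 190 x 85 x 36 mm, fixed; origin under their centre. The rack and the boards swap sides from run to run
- tin: white can, 86 mm diameter, 100 mm high, origin at its underside
- glue: yellow bottle, 56 mm diameter, 160 mm high, origin at its underside
- tape: roll of masking tape lying flat, 90 mm diameter, 24 mm high, origin at its underside
- sander: cork sanding block, 100 x 60 x 28 mm, origin at its underside
- brush: paint brush lying flat with a red handle
- jar: amber jar, 68 mm diameter, 85 mm high, origin at its underside
Not all that is in view belongs to the job. Leave any green or red look-alike of the disc alone.

How it is judged (in metres and radians):
On the way, in this order (a step that is already met when the one before it is completed fails the run):
1. the keeper is pushed aside, at least 60 mm open (value of joint keeper above 0.06 m and angle between disc's own z axis and vertical below 0.2 rad and horizontal distance between disc_center and pocket below 0.035 m and z of disc_center in the frame of jig below 0.062 m), for 0.1 s.
2. the disc leans in its pocket, tilted between 37 and 74 degrees, not touched by the fingers (angle between disc's own z axis and vertical between 0.65 and 1.3 rad and contact force between the fingers and disc below 0.1 N and contact force between disc and jig above 0.05 N and horizontal distance between disc_center and pocket below 0.035 m and z of disc_center in the frame of jig below 0.062 m), for 0.2 s.
3. the disc is held by the fingers, clear of the jig (contact force between the fingers and disc above 0.5 N and contact force between disc and jig below 0.05 N and z of disc_center in the frame of jig above 0.1 m), for 0.1 s.
4. still held, the disc is lowered on its rim into the free stall (contact force between the fingers and disc above 0.3 N and distance between disc_center and free_stall below 0.012 m and angle between the z axis of disc and the x axis of rack, either way round below 0.3 rad and angle between disc's own z axis and vertical between 1.3 and 1.84 rad), for 0.05 s.
At the end, for the whole second after the job is handed in: The disc stands at rest on its rim in the rack's free stall (its middle within 12 mm of the stall's rest point, upright within 15 degrees, its thickness along the rack's x within 17 degrees), let go, and the keeper is back within 10 mm of its stop across the middle of the pocket (distance between disc_center and free_stall below 0.012 m and angle between the z axis of disc and the x axis of rack, either way round below 0.3 rad and angle between disc's own z axis and vertical between 1.3 and 1.84 rad and value of joint keeper below 0.01 m and linear speed of disc below 0.02 m/s and contact force between the fingers and disc below 0.05 N); the robot touches nothing.
It fails at once if a bystander is moved by more than 25 mm (distance of any of disc2, tin, glue, tape, sander, brush, jar from where it was at the start of the episode above 0.025 m).
It fails at once if the other disc in the rack is tipped (angle between disc2's own z axis and vertical above 0.5 rad).
It also fails if it takes over 62 s, if anything falls off the work surface, if the arm or the gripper's body presses on something with over 40 N, if the wrist force passes 120 N, or if a joint passes its speed limit or range.

## Robot

A 6-joint arm with a two-finger parallel gripper is mounted at the origin on the work surface. World frame = base frame: x ahead of the robot, y to its left, z up, the work surface at z = 0. Lengths are in mm, angles in degrees, forces in N, time in s.
With the tool pointing down it reaches from about 250 to 800 mm from the base axis. Payload 3.9 kg.
Tool frame: the origin (TCP) lies between the finger pads; the fingertips stand 25 mm ahead of it and the grasp point (between the pads) lies 6 mm ahead of it; z points along the fingers, y is the line along which they close (so a half turn about z gives the same grasp; the last joint's range is limited). The gripper opens to 85 mm and grips with 20 to 120 N. Pads are 22 mm wide; open, the fingers measure 114 mm over their backs; the gripper's body (76 mm by 85 mm) begins 54 mm behind the grasp point. The pads swing forward as they close: fully open they stand 13 mm farther back than shut.
Start: joints at [74.255, 14.897, -7.913, 67.191, 0, 90], TCP at [142.457, 505.293, 256.304] pointing down, gripper open.
Joint ranges: [-159.42, 159.42], [-47.68, 98.78], [-73.54, 78.23], [-108.79, 121.32], [-90, 84.71], [-180, 180]. Speed limits (degrees/s): [147.25, 147.25, 180, 180, 180, 180].

## Interface

Orientations are given as [roll, pitch, yaw] about the fixed x, y, z axes, in that order (R = Rz(yaw) Ry(pitch) Rx(roll)).
In Python, from workcell import get_obs, capture, camera_model, job_done, look_for gives the robot as it stands. The module is installed in compiled form; this text tells all that it offers.
- The arm moves only by the tool jog_arm, never from a script. Its argument "rows" is a list of rows, each a list of 5 numbers: the closure, from 0 (fully open) to 1 (shut), then the shift along the world's x, y, z in mm, then the turn about the world's z in rad. In form: [[jaw, dx, dy, dz, twist], ...]. A call has 1 to 12 rows; each row shifts and turns the commanded pose from where the row before left it; what a row does not reach is not made up. A row lasts 1/12 s, in which the tool goes at most 41.7 mm and 7.16 degrees, less where a joint would pass 70% of its speed; a pose out of reach is approached as far as the arm can. A call with a gripper value outside its range is refused whole. The fingers move at their own pace and stop on an object; "squeeze" is the grip in N (left out, the last holds). Time passes only in rows, so rows that do not move let the fingers close. It gives the time, the measured TCP pose, the force, the opening and the grip force at its end, in the units of the state.
- get_obs(): the state, without advancing time (a new reading comes with each control period).
- capture(name): name is "side" or "top"; returns the picture (384x512x3 uint8, red, green, blue); there is no depth.
- camera_model(name): a dict with "fx", "fy", "cx", "cy" (pixels), "rvec" (rotation vector, rad) and "tvec" (3), from world to camera coordinates, as OpenCV has them. Camera axes: x right, y down, z forward; pixel columns grow to the right and rows downward; lengths in mm; the calibration is good to about 2 mm. A picture is of the moment at which its call begins. camera_model takes no time and is no camera call.
- job_done(): hands the job in; it is judged then, once.
Trained networks look in the newest picture that a camera, given by its name, has taken for a name from the list of things; names that differ only in an ending like _2 or _b are one class to them, and where a whole thing is asked for, a point or a joint stands for the part that bears it (a point fixed in the world has none). Each returns a list of dicts, best first, with "p" (0 to 1); they miss things now and then, are a little off and sometimes report something else, mostly with a low value. They report only what shows in the picture. A call takes as long as a camera call. They do not tell look-alikes from the thing itself.
- look_for(target, camera): "extent" ([left, top, width, height] as shares, 0 to 1, of the picture: columns of its width, rows of its height, round what is visible of it).
The state is a dict: "time_s": time; "joint_positions": joint angles; "joint_velocities": joint speeds; "joint_efforts": joint torques, N m; "tcp_pos": TCP position; "tool_rot": TCP orientation; "ft_force": force on the tool from outside, world axes, zero at the start; "ft_torque": the same for the moment, N m; "gripper_width": finger opening in mm; "grasp_force": force on a finger pad.
Only numpy, scipy, OpenCV 4.12 (cv2) and the standard library are available. Lean on these libraries where they do the work, as an engineer would, in place of code of your own. Each camera call takes 0.05 s, during which the arm holds its last target. There are 200 camera calls.

## Working session

There is one attempt and no reset: what is moved stays moved. The work goes in short steps, Python scripts to look and compute and a tool call to move; the robot and the scene stay as the last step left them, time stands still between calls to the robot, and variables do not carry over. Pictures are saved under pics/ and viewed, at most 10 in all, crops included, and the job is handed in when it is done.

Besides the shell and the picture viewer there is one more tool, called after "Request:" as name(argument=value, ...), one argument or row to a line, values as JSON. jog_arm: Moves the arm, as the interface text tells. Its arguments: {"type":"object","properties":{"rows":{"type":"array","items":{"type":"array","items":{"type":"number"}}},"squeeze":{"type":"number"}},"required":["rows"]}

```bash
mkdir -p pics; cat > h.py <<'E'
import numpy as np, cv2
from workcell import *
def cam(n):
    m=camera_model(n);K=np.array([[m['fx'],0,m['cx']],[0,m['fy'],m['cy']],[0,0,1.]])
    return K,np.array(m['rvec'],float).reshape(3),np.array(m['tvec'],float).reshape(3)
def ray(n,u,v,z):
    K,r,t=cam(n);R=cv2.Rodrigues(r)[0];d=R.T@np.linalg.inv(K)@[u,v,1];c=-R.T@t
    return c+d*(z-c[2])/d[2]
def proj(n,P):
    K,r,t=cam(n);return cv2.projectPoints(np.array(P,float).reshape(-1,3),r,t,K,None)[0].reshape(-1,2)
def box(tgt,n):
    return [(round(d['p'],2),np.round(np.array(d['extent'])*[512,384,512,384]).astype(int).tolist()) for d in look_for(tgt,n)[:3]]
E
python3 - <<'E'
from h import *
a=capture('top');b=capture('side')
cv2.imwrite('pics/a.png',cv2.resize(a,(800,600),interpolation=cv2.INTER_CUBIC)[:,:,::-1]);cv2.imwrite('pics/b.png',cv2.resize(b,(800,600),interpolation=cv2.INTER_CUBIC)[:,:,::-1])
cv2.imwrite('a0.png',a[:,:,::-1]);cv2.imwrite('b0.png',b[:,:,::-1])
for n in('top','side'):
    K,r,t=cam(n);print(n,K[0,0],(-cv2.Rodrigues(r)[0].T@t).round())
    for g in('jig','disc','keeper_peg','rack','disc2'):print(g,box(g,n))
print(get_obs())
E
```

```text
top 470.00569856945435 [ 385.   -5. 1295.]
jig [(0.57, [208, 170, 67, 62])]
disc [(0.88, [285, 206, 30, 22]), (0.76, [176, 127, 25, 26]), (0.7, [289, 252, 22, 24])]
keeper_peg [(0.78, [236, 172, 22, 51])]
rack [(0.7, [143, 188, 30, 48])]
disc2 [(0.88, [285, 206, 30, 22]), (0.76, [176, 127, 25, 26]), (0.7, [289, 252, 22, 24])]
side 413.83656199436956 [520. 594. 767.]
jig [(0.56, [215, 197, 74, 75])]
disc [(0.93, [309, 216, 31, 31]), (0.81, [305, 178, 33, 20]), (0.7, [238, 302, 10, 47])]
keeper_peg [(0.81, [217, 207, 63, 19])]
rack [(0.85, [227, 307, 70, 55]), (0.66, [167, 124, 73, 18])]
disc2 [(0.93, [309, 216, 31, 31]), (0.81, [305, 178, 33, 20]), (0.7, [238, 302, 10, 47])]
{'time_s': 0.6, 'joint_positions': array([ 7.42556679e+01,  1.48937470e+01, -7.91422309e+00,  6.71907551e+01,
       -2.42337185e-03,  9.00012802e+01]), 'joint_velocities': array([ 0.05057422, -0.04645226,  0.01698768,  0.03702378, -0.0299642 ,
       -0.0177453 ]), 'joint_efforts': array([ 3.66701388e-04, -4.05366290e+01,  2.54113376e+01,  1.40194577e-03,
       -1.96037746e-05,  5.83178604e-06]), 'tcp_pos': array([142.46116569, 505.27448403, 256.32213559]), 'tool_rot': array([1.79998725e+02, 2.42334336e-03, 1.64254388e+02]), 'ft_force': array([-0.59612774,  0.56589271,  0.12019683]), 'ft_torque': array([-0.02712133,  0.07728346, -0.02711027]), 'grasp_force': 0.0, 'gripper_width': 85.31639144514637}
```

View pics/a.png

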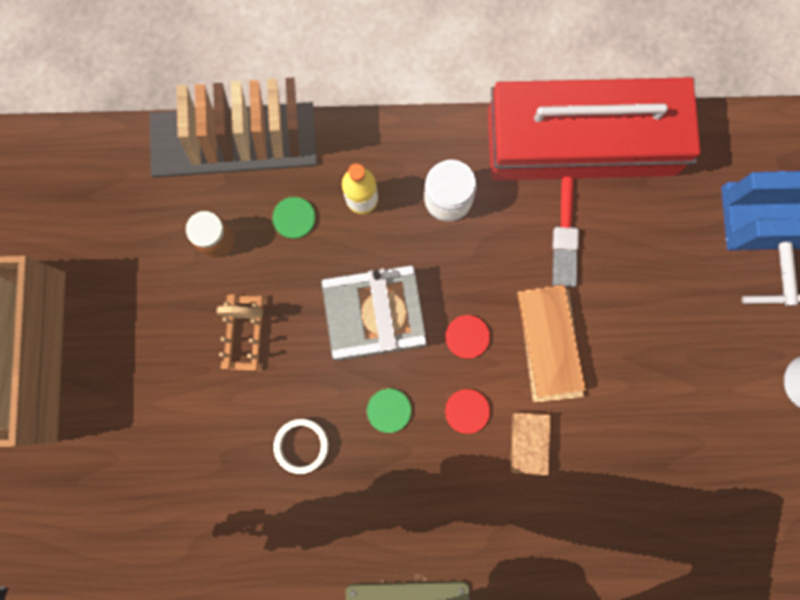

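View pics/b.png

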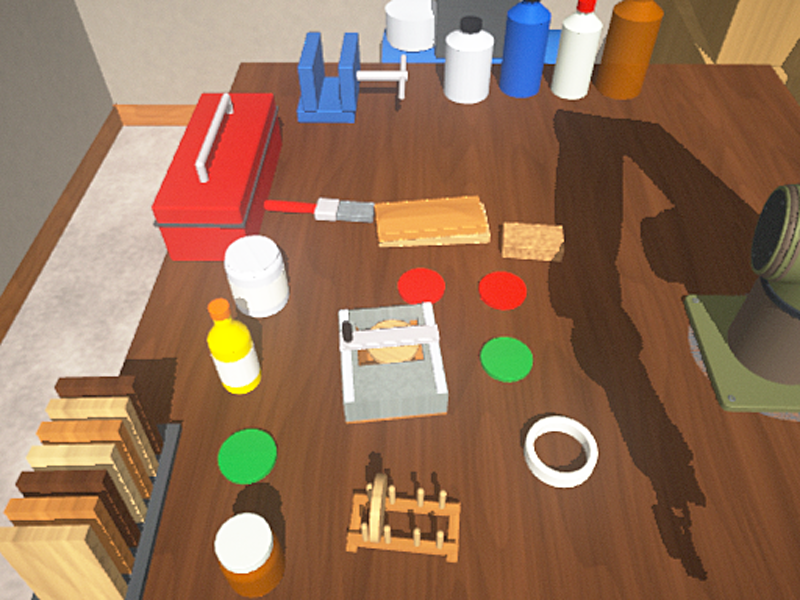

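The top view shows the jig at about (375,312) with the disc under the keeper. Its black peg is at (377,273). The rack is at (243,333), with its far stall taken (bar at 240,312) and its near stall free. The oak disc in the jig is the right one. The red discs (468,336 and 468,411) and green discs (294,217 and 389,411) are flat look-alikes. I'll confirm this in one enlarged crop.

```bash
python3 - <<'E'
import cv2,numpy as np
a=cv2.imread('a0.png');b=cv2.imread('b0.png')
f=lambda i,x,y,w,h:cv2.resize(i[y:y+h,x:x+w],(400,300),interpolation=cv2.INTER_CUBIC)
o=np.vstack([np.hstack([f(a,200,165,80,60),f(a,130,180,60,45)]),np.hstack([f(b,205,188,100,75),f(b,210,295,100,75)])])
cv2.imwrite('pics/c.png',o)
E
```

```text
(no output)
```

View pics/c.png

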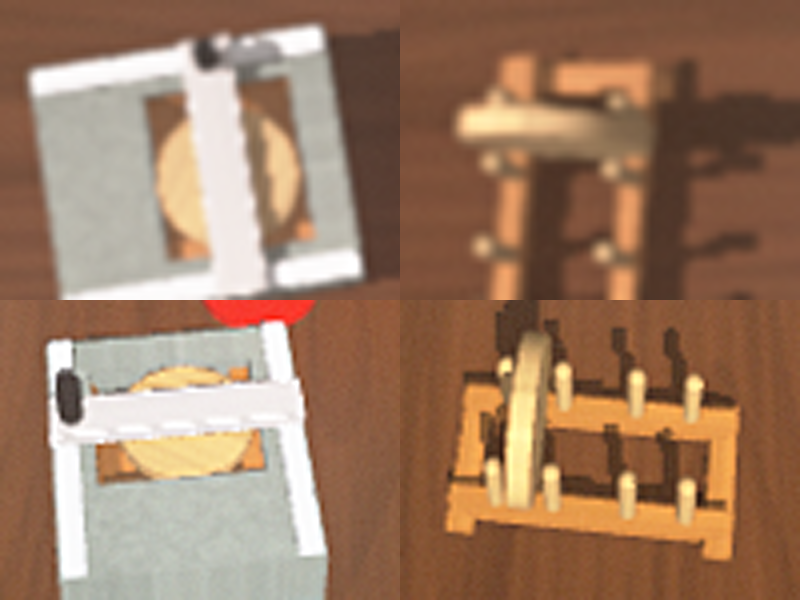

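Crop confirms the target: the pale oak disc lies in the jig pocket under the white keeper, with the black peg at the far end. In the rack, the far stall is taken and the near one is free, so rack x points away from the robot. Next I'll fit both poses.

```bash
cat > fit.py <<'E'
from h import *
from scipy.optimize import least_squares
T=lambda u,v:(200+u/5,165+v/5)
S=lambda u,v:(205+u/4,188+(v-300)/4)
T2=lambda u,v:(130+(u-400)/6.667,180+v/6.667)
S2=lambda u,v:(210+(u-400)/4,295+(v-300)/4)
J=[('top',(70,98,54),T(28,72)),('top',(70,-62,54),T(323,24)),('top',(-68,-62,54),T(362,275)),('top',(58,0,93),T(209,48)),
('top',(47,40,50),T(146,97)),('top',(47,-40,50),T(288,75)),('top',(-44,-40,50),T(316,240)),('top',(-44,40,50),T(165,262)),
('side',(70,-62,54),S(50,343)),('side',(-68,-62,54),S(283,322)),('side',(-68,98,54),S(327,548)),('side',(70,98,54),S(62,578)),
('side',(47,40,50),S(97,485)),('side',(-44,40,50),S(266,468)),('side',(-44,-40,50),S(252,365))]
Rk=[('top',(-17,24,56),T2(480,241)),('top',(-17,-24,56),T2(602,248)),('top',(17,24,56),T2(491,160)),('top',(17,-24,56),T2(611,166))]
for y,l in((-24,[(505,365),(563,370),(636,377),(693,382)]),(24,[(492,465),(551,472),(627,480),(686,487)])):
    Rk+=[('side',(x,y,56),S2(*p)) for x,p in zip((43,17,-17,-43),l)]
def fit(D,x0):
    def W(p):
        c,s=np.cos(p[2]),np.sin(p[2]);return [(p[0]+c*q[0]-s*q[1],p[1]+s*q[0]+c*q[1],q[2]) for _,q,_ in D]
    def f(p):return np.concatenate([proj(d[0],w)[0]-d[2] for d,w in zip(D,W(p))])
    r=least_squares(f,x0,x_scale=[10,10,.1],loss='soft_l1');print(r.x[:2].round(1),np.degrees(r.x[2]).round(2));print(f(r.x).reshape(-1,2).round(1).tolist());return r.x
if __name__=='__main__':
    j=fit(J,[450,20,.1]);k=fit(Rk,[440,250,0])
    np.save('pose.npy',[j,k])
    def w(p,x,y):c,s=np.cos(p[2]),np.sin(p[2]);return np.round([p[0]+c*x-s*y,p[1]+s*x+c*y],1)
    print('peg',w(j,58,0),'opened',w(j,58,70),'stall',w(k,-30,0),'disc far 28',w(j,28,0),'near edge -18',w(j,-18,0))
E
python3 fit.py
```

```text
[556.9  29.4] 7.45
[[-0.5, -0.7], [-0.6, -0.2], [-0.2, 0.1], [-0.4, 0.1], [-1.3, -0.5], [-0.3, -0.6], [-0.6, -0.4], [-0.2, -0.1], [-0.3, -1.5], [1.3, -1.2], [0.8, 0.4], [-0.4, -1.0], [0.6, -0.7], [0.8, -0.2], [-0.2, -2.7]]
[531.7 279.9] -4.37
[[-0.7, 0.1], [-0.9, -0.1], [-1.2, -0.5], [-1.2, -0.5], [0.3, -0.5], [-0.1, -0.4], [0.2, -0.3], [0.3, -0.2], [-0.2, 0.1], [-0.2, -0.2], [0.1, -0.2], [0.3, -0.4]]
peg [614.4  36.9] opened [605.3 106.3] stall [501.8 282.2] disc far 28 [584.6  33. ] near edge -18 [539.  27.]
```

```bash
sed -i 's|^T=.*|T=lambda u,v:(199.6+u/5,164.6+v/5)|;s|^S=.*|S=lambda u,v:(204.6+u/4,187.6+(v-300)/4)|;s|^T2=.*|T2=lambda u,v:(129.6+(u-400)/6.667,179.6+v/6.667)|;s|^S2=.*|S2=lambda u,v:(209.6+(u-400)/4,294.6+(v-300)/4)|' fit.py
cat >> fit.py <<'E'
    print('prepush',w(j,58,-40),'end',w(j,58,52),'press',w(j,27,0),'grasp',w(j,-8,0),'bottle',ray('top',*(np.array([361,200])/1.5625),50))
    for a in(0,1):print([np.cos(j[2]),np.sin(j[2])])
E
python3 fit.py
```

```text
[557.9  29.7] 7.55
[[-0.2, -0.6], [-0.3, -0.2], [0.1, 0.1], [-0.2, 0.1], [-1.1, -0.4], [-0.1, -0.6], [-0.3, -0.4], [0.2, -0.1], [-0.4, -1.0], [1.2, -0.7], [0.8, 0.9], [-0.4, -0.5], [0.6, -0.2], [0.7, 0.3], [-0.2, -2.2]]
[532.5 279.4] -4.39
[[-0.1, 0.2], [-0.3, 0.0], [-0.6, -0.4], [-0.6, -0.4], [0.3, -0.4], [-0.1, -0.2], [0.2, -0.2], [0.2, -0.0], [-0.2, 0.2], [-0.3, -0.1], [0.1, -0.1], [0.2, -0.3]]
peg [615.4  37.3] opened [606.2 106.7] stall [502.6 281.7] disc far 28 [585.6  33.3] near edge -18 [540.   27.3]
prepush [620.6  -2.4] end [608.5  88.8] press [584.6  33.2] grasp [549.9  28.6] bottle [753.35086406  63.99573232  50.        ]
[np.float64(0.9913206298359958), np.float64(0.1314663792061097)]
[np.float64(0.9913206298359958), np.float64(0.1314663792061097)]
```

Request:
jog_arm(
  rows=[
    [1,36,-39,0,-0.116],
    [1,36,-39,0,-0.116],
    [1,36,-39,0,-0.116],
    [1,36,-39,0,-0.116],
    [1,36,-39,0,-0.116],
    [1,36,-39,0,-0.116],
    [1,36,-39,0,-0.116],
    [1,36,-39,0,-0.116],
    [1,36,-39,0,-0.116],
    [1,36,-39,0,-0.116],
    [1,0,0,0,0],
    [1,0,0,0,0],
  ],
  squeeze=40,
)

```text
time_s: 1.6
tcp_pos: [426.3, 197.5, 256.3]
tool_rot: [180.0, -0.0, 97.5]
ft_force: [0.1, -0.4, -0.7]
gripper_width: -0.0
grasp_force: 0.0
```

Request:
jog_arm(
  rows=[
    [1,24,-25,0,0],
    [1,24,-25,0,0],
    [1,24,-25,0,0],
    [1,24,-25,0,0],
    [1,24,-25,0,0],
    [1,24,-25,-10,0],
    [1,24,-25,-10,0],
    [1,26,-25,-20,0],
    [1,0,0,-30,0],
    [1,0,0,-25,0],
    [1,0,0,0,0],
  ],
)

```text
time_s: 2.52
tcp_pos: [615.1, 0.5, 155.5]
tool_rot: [-179.4, -0.1, 97.9]
ft_force: [-0.3, -0.3, -1.3]
gripper_width: 0.2
grasp_force: 0.0
```

```bash
python3 - <<'E'
from h import *
o=get_obs();p=o['tcp_pos'];print(p,o['joint_positions'])
a=capture('top')
q=proj('top',[p+[0,0,-25]])[0];print(q)
x,y=215,150
cv2.imwrite('pics/d.png',cv2.resize(a[y:y+75,x-20:x+80],(800,600),interpolation=cv2.INTER_CUBIC)[:,:,::-1])
E
```

```text
[6.15104456e+02 5.40417346e-01 1.55499662e+02] [ 3.41449860e-02  2.72180501e+01 -4.42081035e+00  5.89943215e+01
  3.37200283e-02  8.21157974e+01]
[255.16861719 171.29240682]
```

View pics/d.png

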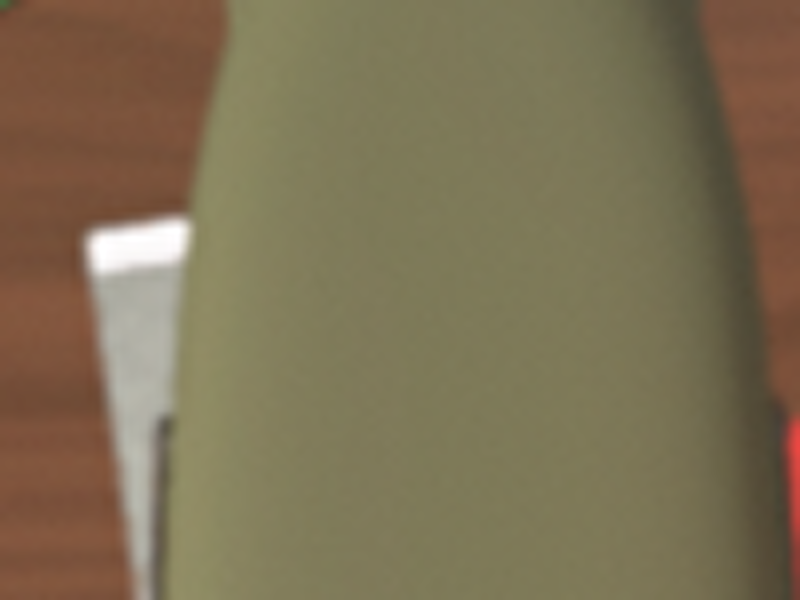

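The top view is blocked by the arm (it fills x 180–780 of the crop), so I'll use the side camera from here on.

Request:
jog_arm(
  rows=[
    [1,3,-2,-25,0],
    [1,3,-2,-25,-0.007],
    [1,0,0,-3,0],
    [1,0,0,0,0],
  ],
)

```text
time_s: 2.9
tcp_pos: [624.2, -3.6, 108.6]
tool_rot: [-179.9, -0.0, 97.5]
ft_force: [0.4, -0.3, -0.6]
gripper_width: 0.2
grasp_force: 0.0
```

```bash
python3 - <<'E'
from h import *
o=get_obs();p=o['tcp_pos'];print(p,o['tool_rot'])
a=capture('side')
q=proj('side',[p+[0,0,-25]])[0];print(q)
x,y=190,150
cv2.imwrite('pics/e.png',cv2.resize(a[y:y+90,x:x+120],(800,600),interpolation=cv2.INTER_CUBIC)[:,:,::-1])
E
```

```text
[624.2228644   -3.55155962 108.60607206] [-1.79895459e+02 -2.96263734e-02  9.75141526e+01]
[219.84288884 195.15675208]
```

View pics/e.png

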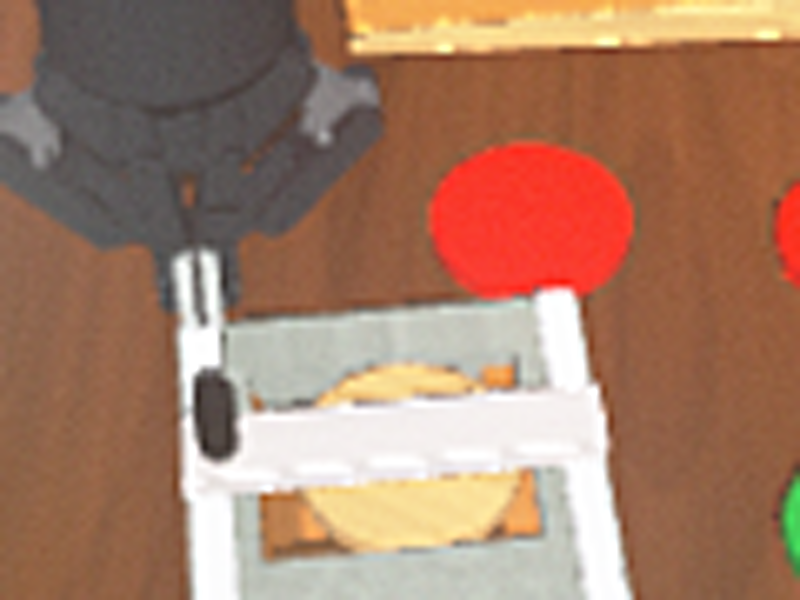

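Side view: the closed fingers (around 200,290) are beside and behind the peg (215,415), lined up with it. Pushing the peg now.

Request:
jog_arm(
  rows=[
    [1,-3,0,-6,0],
    [1,-1.4,10,0,0],
    [1,-1.4,10,0,0],
    [1,-1.4,10,0,0],
    [1,-1.4,10,0,0],
    [1,-1.4,10,0,0],
    [1,-1.4,10,0,0],
    [1,-1.4,10,0,0],
    [1,-1.0,8,0,0],
    [1,-0.7,5,0,0],
    [1,0,0,0,0],
    [1,0,0,0,0],
  ],
)

```text
time_s: 3.95
tcp_pos: [610.1, 78.7, 102.0]
tool_rot: [-179.9, -0.0, 97.4]
ft_force: [-0.1, -1.1, 0.0]
gripper_width: -0.2
grasp_force: 0.0
```

Continue to the stop, then check.

Request:
jog_arm(
  rows=[
    [1,-0.5,4,0,0],
    [1,-0.5,4,0,0],
    [1,0,2,0,0],
    [1,0,0,0,0],
  ],
)

```text
time_s: 4.28
tcp_pos: [609.0, 87.7, 102.0]
tool_rot: [-179.9, 0.1, 97.4]
ft_force: [-0.9, -2.1, 0.4]
gripper_width: 0.0
grasp_force: 1.2
```

```bash
python3 - <<'E'
from h import *
o=get_obs();print(o['tcp_pos'],o['ft_force'])
a=capture('side')
x,y=190,170
cv2.imwrite('pics/f.png',cv2.resize(a[y:y+90,x:x+120],(800,600),interpolation=cv2.INTER_CUBIC)[:,:,::-1])
E
```

```text
[608.97111837  87.72340734 101.97653636] [-0.92764278 -2.05768077  0.40791532]
```

View pics/f.png

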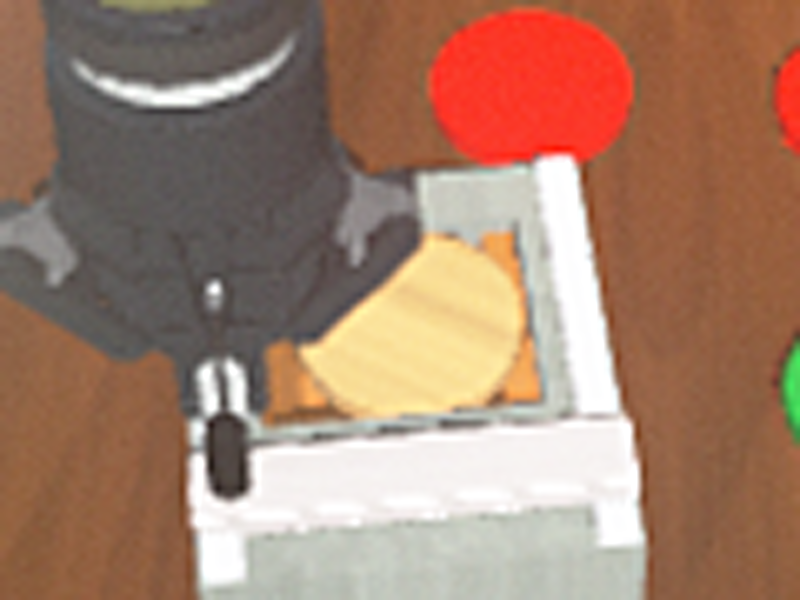

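The keeper is now nearly clear of the pocket: the bar is at crop row ~470, with the disc fully exposed at (420,330). A few more mm should bring it to the stop. Then I'll back off and rise.

Request:
jog_arm(
  rows=[
    [1,0,1.5,0,0],
    [1,0,1.5,0,0],
    [1,0,0,0,0],
  ],
)

```text
time_s: 4.58
tcp_pos: [609.0, 88.0, 102.0]
tool_rot: [-179.9, 0.4, 97.3]
ft_force: [-0.9, -10.1, 0.6]
gripper_width: 0.0
grasp_force: 4.7
```

The stop is reached (10 N). Next, back off and move above the disc's far part.

Request:
jog_arm(
  rows=[
    [1,0,-14,0,0],
    [1,-7,-14,0,0],
    [1,-10,-15,0,0],
    [1,-10,-15,0,0],
    [1,0,0,-8,0],
    [1,0,0,-8,0],
    [1,0,0,0,0],
  ],
)

```text
time_s: 5.17
tcp_pos: [581.7, 33.0, 84.7]
tool_rot: [-179.9, -0.1, 97.4]
ft_force: [0.7, -0.0, -1.3]
gripper_width: -0.2
grasp_force: 0.0
```

Request:
jog_arm(
  rows=[
    [1,0,0,-4,0],
    [1,0,0,-3,0],
    [1,0,0,-2,0],
    [1,0,0,-2,0],
    [1,0,0,-2,0],
    [1,0,0,-2,0],
    [1,0,0,-2,0],
    [1,0,0,-2,0],
    [1,0,0,-2,0],
    [1,0,0,0,0],
  ],
)

```text
time_s: 6.0
tcp_pos: [582.2, 33.1, 64.8]
tool_rot: [-180.0, -0.0, 97.4]
ft_force: [0.2, 0.4, 0.7]
gripper_width: -0.2
grasp_force: 0.0
```

Request:
jog_arm(
  rows=[
    [1,0,0,-2,0],
    [1,0,0,-2,0],
    [1,0,0,-2,0],
    [1,0,0,-2,0],
    [1,0,0,0,0],
  ],
)

```text
time_s: 6.42
tcp_pos: [583.8, 33.2, 57.8]
tool_rot: [179.9, 0.0, 97.4]
ft_force: [3.0, 0.1, 1.1]
gripper_width: -0.3
grasp_force: 1.4
```

```bash
python3 - <<'E'
from h import *
o=get_obs();print(o['tcp_pos'],o['ft_force'])
a=capture('side')
x,y=190,170
cv2.imwrite('pics/g.png',cv2.resize(a[y:y+90,x:x+120],(800,600),interpolation=cv2.INTER_CUBIC)[:,:,::-1])
E
```

```text
[583.83005508  33.22324926  57.78119171] [3.04848669 0.13394439 1.06451058]
```

View pics/g.png

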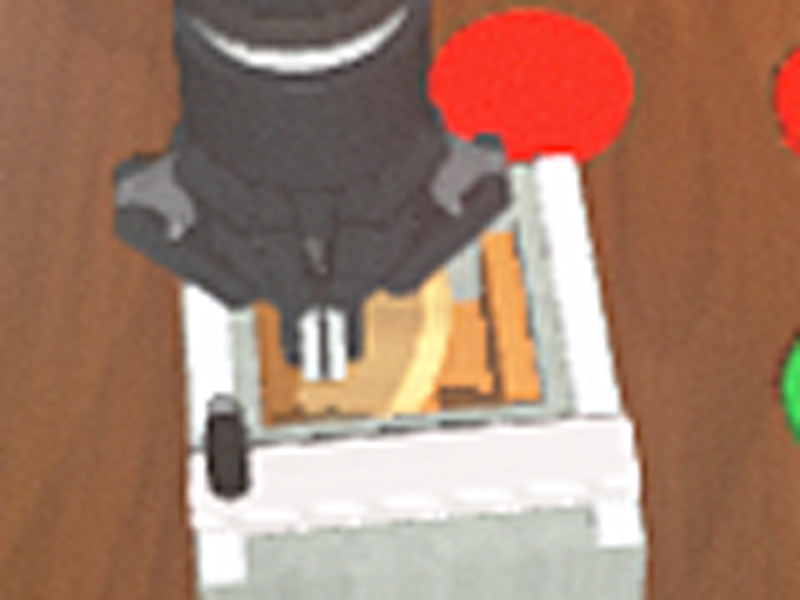

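The disc has tipped: its near edge is up at (430,330) and its face slopes down into the well. I'll rise straight up and let it settle.

Request:
jog_arm(
  rows=[
    [1,0,0,5,0],
    [1,0,0,10,0],
    [1,0,0,20,0],
    [1,0,0,30,0],
    [0.4,0,0,25,0],
    [0.4,0,0,10,0],
    [0.4,0,0,0,0],
    [0.4,0,0,0,0],
  ],
)

```text
time_s: 7.13
tcp_pos: [582.4, 33.1, 157.5]
tool_rot: [180.0, 0.0, 97.4]
ft_force: [-1.0, -0.0, -0.6]
gripper_width: 48.4
grasp_force: 0.0
```

```bash
python3 - <<'E'
from h import *
o=get_obs();print(o['tcp_pos'],o['gripper_width'])
a=capture('side');print(box('disc','side'))
x,y=205,180
b=cv2.resize(a[y:y+75,x:x+100],(800,600),interpolation=cv2.INTER_CUBIC)[:,:,::-1].copy()
j=np.load('pose.npy')[0];c,s=np.cos(j[2]),np.sin(j[2])
def w(X,Y,Z):return (j[0]+c*X-s*Y,j[1]+s*X+c*Y,Z)
# predicted tilted disc: rim of lower/upper faces at 55deg
from itertools import product
for th,off,col in((55,6.6,(0,0,255)),):
    t=np.radians(th);u=np.array([np.cos(t),-np.sin(t)]);n=np.array([np.sin(t),np.cos(t)])
    for h in(0,10):
        for ph in np.radians(np.arange(0,360,10)):
            d=off+38*np.cos(ph);P=np.array([0,41])+u*d+n*h
            q=((proj('side',[w(P[0],38*np.sin(ph),P[1])])[0]+.5-[x,y])*8).astype(int);cv2.circle(b,tuple(map(int,q)),2,col if h==0 else (255,0,0),-1)
cv2.imwrite('pics/h.png',b)
E
```

```text
[582.43021577  33.11552846 157.51928081] 48.400982033139805
[(0.94, [236, 304, 12, 45]), (0.87, [310, 217, 32, 28]), (0.83, [255, 174, 30, 20])]
```

View pics/h.png

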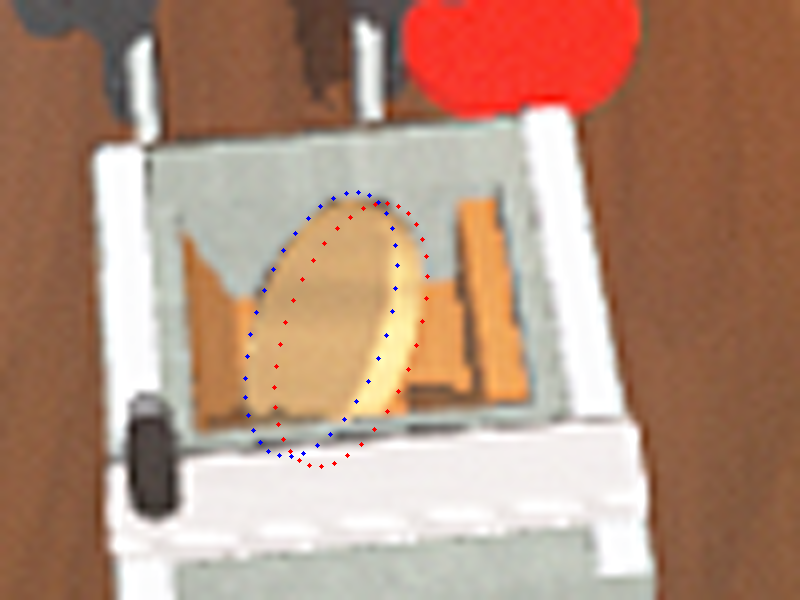

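The disc leans exactly as the model overlay shows: 55°, raised rim at (420,270), jig x ≈ -18. I'll go over the raised rim with about a 48 mm opening, descend, and close.

Request:
jog_arm(
  rows=[
    [0.4,-16,-2,0,0],
    [0.4,-15.5,-2.3,0,0],
    [0.4,0,0,-25,0],
    [0.4,0,0,-25,0],
    [0.4,0,0,-16,0],
    [0.4,0,0,-10,0],
    [0.4,0,0,-5,0],
    [0.4,0,0,-5,0],
    [0.4,0,0,0,0],
  ],
  squeeze=30,
)

```text
time_s: 7.98
tcp_pos: [550.7, 28.8, 70.5]
tool_rot: [-179.9, -0.0, 97.4]
ft_force: [-0.1, 0.4, 0.0]
gripper_width: 51.0
grasp_force: 0.0
```

Request:
jog_arm(
  rows=[
    [0.55,0,0,0,0],
    [0.65,0,0,0,0],
    [0.7,0,0,0,0],
    [0.75,0,0,0,0],
    [0.8,0,0,0,0],
    [0.85,0,0,0,0],
    [0.9,0,0,0,0],
    [1,0,0,0,0],
    [1,0,0,0,0],
    [1,0,0,0,0],
    [1,0,0,0,0],
  ],
  squeeze=30,
)

```text
time_s: 8.9
tcp_pos: [554.9, 29.1, 74.3]
tool_rot: [179.5, 0.0, 97.4]
ft_force: [1.7, 0.7, 8.4]
gripper_width: 20.9
grasp_force: 26.0
```

Request:
jog_arm(
  rows=[
    [1,0,0,3,0],
    [1,0,0,4,0],
    [1,0,0,6,0],
    [1,0,0,8,0],
    [1,0,0,0,0],
    [1,0,0,0,0],
  ],
)

```text
time_s: 9.4
tcp_pos: [557.9, 29.5, 96.1]
tool_rot: [179.2, 0.0, 97.4]
ft_force: [6.6, 2.2, 4.2]
gripper_width: 10.7
grasp_force: 28.6
```

The opening is 10.7 mm, so the disc is now flat between the pads. Lifting it clear.

Request:
jog_arm(
  rows=[
    [1,2,0,10,0],
    [1,2,0,12,0],
    [1,0,0,15,0],
    [1,0,0,15,0],
    [1,0,0,20,0],
    [1,0,0,20,0],
    [1,0,0,0,0],
    [1,0,0,0,0],
  ],
)

```text
time_s: 10.07
tcp_pos: [555.9, 28.8, 185.6]
tool_rot: [179.8, 0.0, 97.4]
ft_force: [0.9, -0.1, 0.4]
gripper_width: 8.7
grasp_force: 38.3
```

```bash
python3 - <<'E'
from h import *
o=get_obs();p=o['tcp_pos'];print(p,o['ft_force'],o['gripper_width'],o['tool_rot'])
a=capture('side')
q=proj('side',[p,p+[0,0,-25]]);print(q)
x,y=int(q[1][0])-50,int(q[1][1])-30
b=cv2.resize(a[y:y+75,x:x+100],(800,600),interpolation=cv2.INTER_CUBIC)[:,:,::-1].copy()
# predicted vertical disc with centre at depth d below TCP
t=np.radians(7.5);ex=np.array([-np.sin(t),np.cos(t),0])
for d,col in((30,(255,0,0)),(40,(0,255,0))):
    for ph in np.radians(np.arange(0,360,8)):
        P=p+[0,0,-d]+ex*38*np.cos(ph)+np.array([0,0,38*np.sin(ph)])
        k=((proj('side',[P])[0]+.5-[x,y])*8).astype(int);cv2.circle(b,tuple(map(int,k)),2,col,-1)
cv2.imwrite('pics/i.png',b)
E
```

```text
[555.92714957  28.83288044 185.64812155] [ 0.89390618 -0.07093221  0.40649447] 8.65360933664038 [1.79823585e+02 1.69351071e-02 9.73894325e+01]
[[249.22811015 173.79889401]
 [249.50289459 182.50364331]]
```

View pics/i.png

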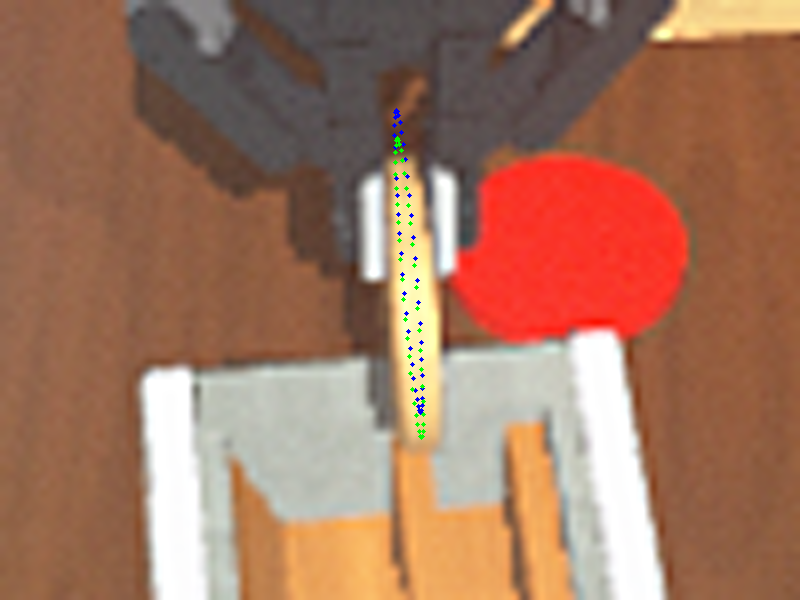

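The disc hangs upright between the pads (155–450 in rows, at column ~410), its centre about 44 mm below the TCP. Next, carry it to above the free stall.

Request:
jog_arm(
  rows=[
    [1,0,5,20,0],
    [1,-5,23,0,-0.026],
    [1,-5,23,0,-0.026],
    [1,-5,23,0,-0.026],
    [1,-5,23,0,-0.026],
    [1,-5,23,0,-0.026],
    [1,-5,23,0,-0.026],
    [1,-5,23,0,-0.026],
    [1,-5,23,0,-0.024],
    [1,-5,23,0,0],
    [1,-5,23,0,0],
    [1,0,0,0,0],
  ],
)

```text
time_s: 11.12
tcp_pos: [503.5, 267.0, 202.6]
tool_rot: [-179.8, -0.0, 85.8]
ft_force: [0.1, 0.1, -0.5]
gripper_width: 9.0
grasp_force: 38.2
```

Request:
jog_arm(
  rows=[
    [1,-2,10,0,0],
    [1,-1,5,0,0],
    [1,0,0,0,0],
    [1,0,0,0,0],
  ],
)

```text
time_s: 11.45
tcp_pos: [502.0, 278.4, 203.9]
tool_rot: [-180.0, 0.0, 85.6]
ft_force: [0.3, 0.8, 0.5]
gripper_width: 9.0
grasp_force: 38.2
```

Request:
jog_arm(
  rows=[
    [1,0.6,3.3,-20,0],
    [1,0,0,-20,0],
    [1,0,0,-12,0],
    [1,0,0,0,0],
    [1,0,0,0,0],
  ],
)

```text
time_s: 11.87
tcp_pos: [502.4, 281.1, 151.9]
tool_rot: [-179.9, 0.1, 85.5]
ft_force: [0.3, -0.2, -0.4]
gripper_width: 9.0
grasp_force: 38.3
```

```bash
python3 - <<'E'
from h import *
o=get_obs();p=o['tcp_pos'];print(p,o['ft_force'],o['tool_rot'])
a=capture('side')
x,y=205,270
b=cv2.resize(a[y:y+90,x:x+120],(800,600),interpolation=cv2.INTER_CUBIC)[:,:,::-1].copy()
k=np.load('pose.npy')[1];c,s=np.cos(k[2]),np.sin(k[2])
w=lambda X,Y,Z:(k[0]+c*X-s*Y,k[1]+s*X+c*Y,Z)
def dot(P,col):
    q=((proj('side',[P])[0]+.5-[x,y])*6.667).astype(int);cv2.circle(b,tuple(map(int,q)),2,col,-1)
for X in(-43,-17,17,43):
    for Y in(-24,24):dot(w(X,Y,56),(255,0,0))
zc=p[2]-44
for X in(-35,-25):
    for ph in np.radians(np.arange(0,360,10)):dot(w(X,38*np.cos(ph),zc+38*np.sin(ph)),(0,0,255) if X==-35 else (0,255,0))
cv2.imwrite('pics/j.png',b)
E
```

```text
[502.35081342 281.09080013 151.85174732] [ 0.34100241 -0.23428509 -0.38109369] [-1.79917347e+02  6.80267452e-02  8.55264400e+01]
```

View pics/j.png

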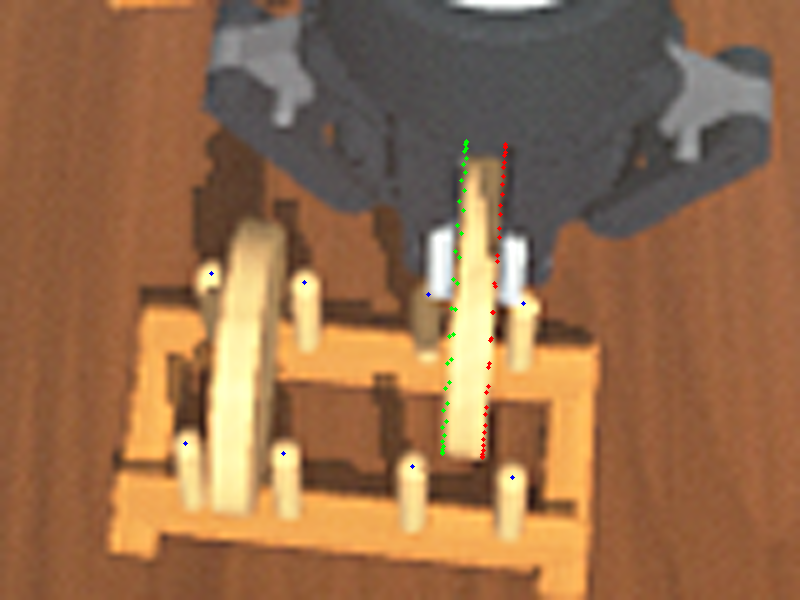

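The disc (red/green predicted faces match) is centred between the free stall's pegs (tops at 412,466; 512,477; 428,294; 523,303). Lowering it.

Request:
jog_arm(
  rows=[
    [1,0,0.5,-15,0],
    [1,0,0,-15,0],
    [1,0,0,-12,0],
    [1,0,0,-6,0],
    [1,0,0,-3,0],
    [1,0,0,-2,0],
    [1,0,0,-2,0],
    [1,0,0,0,0],
  ],
)

```text
time_s: 12.58
tcp_pos: [503.1, 282.8, 97.8]
tool_rot: [179.9, -0.0, 85.6]
ft_force: [-0.3, -0.4, -0.3]
gripper_width: 9.2
grasp_force: 38.3
```

Request:
jog_arm(
  rows=[
    [1,0,0,-1.5,0],
    [1,0,0,-1.5,0],
    [1,0,0,-1.5,0],
    [1,0,0,0,0],
  ],
)

```text
time_s: 12.92
tcp_pos: [503.7, 283.0, 96.0]
tool_rot: [179.8, -0.1, 85.6]
ft_force: [-3.5, -3.2, 17.0]
gripper_width: 8.9
grasp_force: 40.6
```

It is seated on the rails (17 N at the expected height). Ease the load, then open gently and rise.

Request:
jog_arm(
  rows=[
    [1,0,0,2,0],
    [1,0,0,0,0],
    [0.8,0,0,0,0],
    [0.72,0,0,0,0],
    [0.68,0,0,0,0],
    [0.68,0,0,0,0],
    [0.68,0,0,0,0],
  ],
)

```text
time_s: 13.5
tcp_pos: [502.5, 282.6, 94.4]
tool_rot: [-180.0, 0.0, 85.6]
ft_force: [0.5, 0.7, -0.5]
gripper_width: 27.1
grasp_force: 0.0
```

Request:
jog_arm(
  rows=[
    [0.68,0,0,10,0],
    [0.68,0,0,25,0],
    [0.68,0,0,30,0],
    [0.68,0,0,30,0],
    [1,0,0,0,0],
    [1,16,-23,0,0.035],
    [1,16,-23,0,0.035],
    [1,16,-23,0,0.035],
    [1,16,-23,0,0.035],
    [1,16,-23,0,0.035],
    [1,19,-23,0,0.031],
    [1,0,0,0,0],
  ],
)

```text
time_s: 14.5
tcp_pos: [605.0, 140.7, 190.0]
tool_rot: [179.8, 0.1, 97.2]
ft_force: [0.8, 0.1, 0.0]
gripper_width: -0.1
grasp_force: 0.0
```

```bash
python3 - <<'E'
from h import *
a=capture('side');print(box('disc','side'))
k=np.load('pose.npy')[1];c,s=np.cos(k[2]),np.sin(k[2])
for x0 in(-30,30):
    q=proj('side',[(k[0]+c*X-s*Y,k[1]+s*X+c*Y,50+Z) for X in(x0-5,x0+5) for Y,Z in 38*np.c_[np.cos(np.arange(0,6.3,.1)),np.sin(np.arange(0,6.3,.1))]])
    print('expect',q.min(0).round(),np.ptp(q,0).round())
o=get_obs();print(o['tcp_pos'],o['tool_rot'])
E
```

```text
[(0.76, [141, 277, 38, 34]), (0.72, [257, 174, 25, 20]), (0.7, [307, 219, 32, 29])]
expect [270. 306.] [ 9. 45.]
expect [236. 303.] [11. 45.]
[602.09212421 143.74995932 189.79983108] [-1.79988610e+02 -2.49377717e-02  9.72520189e+01]
```

Request:
jog_arm(
  rows=[
    [1,0,0,-30,0],
    [1,0,0,-30,0],
    [1,-1,0,-20,0],
    [1,0,0,-7,0],
    [1,0,0,0,0],
    [1,1.3,-10,0,0],
    [1,1.3,-10,0,0],
    [1,1.3,-10,0,0],
    [1,1.3,-10,0,0],
    [1,1.3,-10,0,0],
    [1,1.3,-10,0,0],
    [1,0,0,0,0],
  ],
)

```text
time_s: 15.6
tcp_pos: [609.0, 81.9, 103.3]
tool_rot: [180.0, 0.1, 97.2]
ft_force: [-0.1, -0.5, -1.0]
gripper_width: 0.2
grasp_force: 0.0
```

```bash
python3 - <<'E'
from h import *
capture('side')
print([(round(d['p'],2),np.round(np.array(d['extent'])*[512,384,512,384]).astype(int).tolist()) for d in look_for('disc','side')])
E
```

```text
[(0.94, [240, 303, 7, 42]), (0.86, [140, 275, 38, 35]), (0.83, [267, 305, 14, 47]), (0.75, [310, 219, 30, 30]), (0.74, [312, 174, 28, 23]), (0.62, [253, 174, 31, 19])]
```

The disc stands in the stall (found at [267,305,14,47], expected [270,306,9,45]). Finishing the keeper push.

Request:
jog_arm(
  rows=[
    [1,1,-8,0,0],
    [1,1,-8,0,0],
    [1,0.8,-6,0,0],
    [1,0.3,-3,0,0],
    [1,0,-2,0,0],
    [1,0,-2,0,0],
    [1,0,0,0,0],
  ],
)

```text
time_s: 16.28
tcp_pos: [611.6, 55.2, 102.8]
tool_rot: [180.0, 0.0, 97.4]
ft_force: [-0.0, -0.1, 0.2]
gripper_width: 0.2
grasp_force: 0.0
```

Request:
jog_arm(
  rows=[
    [1,0,-2,0,0],
    [1,0,-2,0,0],
    [1,0,0,0,0],
  ],
)

```text
time_s: 16.53
tcp_pos: [611.7, 53.3, 102.9]
tool_rot: [180.0, -0.2, 97.5]
ft_force: [0.6, 5.4, -0.6]
gripper_width: 0.1
grasp_force: 2.8
```

```bash
python3 - <<'E'
from h import *
o=get_obs();print(o['tcp_pos'],o['ft_force'])
a=capture('side');print(box('keeper','side'),box('keeper_peg','side'))
j=np.load('pose.npy')[0];c,s=np.cos(j[2]),np.sin(j[2])
for y in(0,10,70):print(y,proj('side',[(j[0]+c*58-s*y,j[1]+s*58+c*y,z) for z in(93,64)]).round(1).tolist())
m=(a.max(2)<70);m[:200]=0;m[245:]=0;m[:,:212]=0;m[:,228:]=0
v,u=np.nonzero(m);print(v.min(),v.max(),u.mean())
E
```

```text
[611.729738    53.32261045 102.89271917] [ 0.57166912  5.43339442 -0.57590906]
[(0.96, [218, 210, 64, 14])] [(0.91, [218, 208, 61, 15])]
0 [[222.0, 206.8], [222.9, 215.3]]
10 [[222.2, 210.4], [223.1, 219.0]]
70 [[223.6, 233.6], [224.6, 241.9]]Traceback (most recent call last):
  File "<stdin>", line 7, in <module>
    return umr_minimum(a, axis, None, out, keepdims, initial, where)
ValueError: zero-size array to reduction operation minimum which has no identity
```

Stop reached (5.4 N). Back off and rise, then check once more.

Request:
jog_arm(
  rows=[
    [1,-1,8,0,0],
    [1,-1,8,0,0],
    [1,0,0,25,0],
    [1,0,0,35,0],
    [1,0,0,35,0],
    [1,-25,0,30,0],
    [1,-30,0,20,0],
    [1,-30,0,0,0],
    [1,0,0,0,0],
    [1,0,0,0,0],
  ],
)

```text
time_s: 17.52
tcp_pos: [522.9, 67.8, 248.4]
tool_rot: [180.0, 0.0, 97.4]
ft_force: [0.3, 0.5, 0.7]
gripper_width: -0.1
grasp_force: 0.0
```

```bash
python3 - <<'E'
from h import *
a=capture('side');print(box('keeper','side'),[(round(d['p'],2),np.round(np.array(d['extent'])*[512,384,512,384]).astype(int).tolist()) for d in look_for('disc','side')])
o=get_obs();print(o['time_s'],o['tcp_pos'],o['ft_force'])
E
```

```text
[(0.75, [217, 206, 66, 15]), (0.5, [141, 327, 40, 56]), (0.4, [271, 308, 6, 40])] [(0.83, [241, 306, 10, 42]), (0.72, [305, 218, 32, 29]), (0.64, [307, 176, 30, 23]), (0.58, [267, 306, 13, 46]), (0.57, [138, 272, 39, 40]), (0.56, [256, 176, 29, 16])]
17.6667 [525.405775    67.80201997 247.61145395] [-0.02228387  0.00394329 -0.08303996]
```

The keeper is back at its starting box and the disc stands in the stall, so I'm handing the job in.

```bash
python3 -c "
from workcell import job_done
print(job_done())"
```

```text
the job is handed in; nothing more can be done
None
```

The job is handed in at about 18 s of robot time; at the last look the oak disc stood in the rack's free stall and the keeper was back at its stop across the empty pocket, though `job_done()` returned no verdict.

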